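# Fit the missing fuse and hold the meter tweezers on its test pads

### The arm

A 7-joint arm with a two-finger parallel gripper is mounted at the origin on the work surface. World frame = base frame: x ahead of the robot, y to its left, z up, the work surface at z = 0. Lengths are in mm, angles in rad, forces in N, time in s.
With the tool pointing down it reaches from about 425 to 1025 mm from the base axis. Payload 9.4 kg.
Tool frame: the origin (TCP) lies between the finger pads; the fingertips stand 17 mm ahead of it and the grasp point (between the pads) lies 2 mm behind it (tip_extent is the distance from the TCP to the fingertips, in mm); z points along the fingers, y is the direction in which the jaws open and shut (so a half turn about z gives the same grasp; the last joint's range is limited). The gripper opens to 85 mm and grips with 20 to 120 N. Pads are 22 mm wide; open, the fingers measure 114 mm over their backs; the gripper's body (76 mm by 85 mm) begins 54 mm behind the grasp point. The pads swing forward as they close: fully open they stand 13 mm farther back than shut.
Start: joints at [1.151, 0.599, -0.003, 1.599, 0.002, 0.943, -0.08], TCP at [243.682, -682.82, 248.275] pointing down, gripper open.
Joint ranges: [-2.57, 2.57], [-0.35, 1.97], [-1.29, 1.29], [0.11, 2.56], [-1.05, 4.19], [0.11, 1.86], [-2.63, 2.63]. Speed limits (rad/s): [2.22, 2.22, 3.01, 3.01, 3.14, 3.14, 3.14].

### API

Orientations are given as a 3x3 rotation matrix whose columns are the frame's x, y, z axes.
In Python, from cell import * gives the robot as it stands.
- The arm moves only by the tool arm_command, never from a script. Its argument "steps" is a list of rows, each an object with "travel": the shift along the tool's x, y, z in mm, a list of three; "twist": the turn about the tool's z in rad. In form: [{"travel": [dx, dy, dz], "twist": twist}, ...]. A call has exactly 10 rows; each row is the pose to reach, as a shift and turn from the pose measured when the call began, along the tool's axes at that moment; what a row does not reach only later rows make up. A row lasts 1/8 s, in which the tool goes at most 62.5 mm and 10.7 degrees, less where a joint would pass 70% of its speed; a pose out of reach is approached as far as the arm can. A call with a gripper value outside its range is refused whole. "gripper" is the gripper command: -1 is fully open, 1 is shut, values between are in proportion, set as the call begins (left out, the last holds). The fingers move at their own pace and stop on an object; "squeeze" is the grip in N (left out, the last holds). Time passes only in rows, so rows that repeat a pose let the fingers close, or fill a call up. It gives the time, the measured TCP pose, the force and the opening at its end, in the units of the state.
- read_state(): the state, without advancing time (a new reading comes with each control period).
- get_image(name): name is "scene" or "side" or "wrist"; returns a dict with "frame" (384x512x3 uint8, red, green, blue), "depth" (384x512 float32, mm along the optical axis (not along the pixel's ray), 0 where there is no reading), "K" (3x3 intrinsics, pixels), "camera_from_world" (4x4, takes a point from world to camera coordinates); the wrist camera has in their place "hand_eye" (4x4, takes a point from camera to tool coordinates, whose origin is the TCP and whose axes are the flange's). Camera axes: x right, y down, z forward; pixel columns grow to the right and rows downward; lengths in mm; the calibration is good to about 2 mm. The wrist camera is an equidistant fisheye: a pixel r from the principal point sees the ray r / f radians off the axis. A picture is of the moment at which its call begins: read the wrist's pose just before it.
- finish_job(): hands the job in, once; it reports no verdict.
The state is a dict: "clock": time; "joint_pos": joint angles; "qvel": joint speeds; "joint_torque": joint torques, N m; "position": TCP position; "eef_rot": TCP orientation; "ft_force": force on the tool from outside, world axes, zero at the start; "torque": the same for the moment, N m; "finger_gap": finger opening in mm.
Only numpy, scipy, OpenCV 4.12 (cv2) and the standard library are available. Lean on these libraries where they do the work, as an engineer would, in place of code of your own. Each camera call takes 0.05 s, during which the arm holds its last target. There are 200 camera calls.

### The job

One of the three fuse modules on the panel has no fuse: lay the spare 14 x 51 fuse from the grey holder fully home in its clips (do not drop it, and leave the small fuse) and let go. Then lift the meter tweezers out of their stand, squeeze them until the tip spacing matches that module's two round test pads, and rest one tip lightly on the middle of each pad. Hold that spacing and contact steady for at least 3 seconds and finish still holding the tweezers there, without disturbing the good fuses or the other things on the bench.

Things in the scene. Friction and masses are not known exactly. Their poses are not given: they have to be found in the camera images.
- spare_center (a point): Centre of the spare fuse, a 14 x 51 cartridge fuse: white ceramic tube with bright end caps, 14.3 mm across, 51 mm long along its y axis, about 22 g. It lies level in one of two seats of the grey spares holder (plate 4 mm thick, 150 x 85 mm; fuse axis 11 mm above the bench). Its middle 26 mm is free for fingers down to the plate; ribs 3 mm high hold it nearer its ends.
- midget_center (a point): Centre of a smaller cartridge fuse, 10.3 mm across and 38 mm long (y axis), in the other seat of the spares holder, 80 mm away: too small for these clips.
- fuse_a_center (a point): Centre of a good 14 x 51 fuse (14.3 mm across, 51 mm long along y), home in the clips of one of the modules.
- fuse_b_center (a point): Centre of the other good fuse, the same, home in another module.
- way_a_seat (a point): Where the CENTRE of a fuse lies when home in the clips of module a: 26 mm above the bench, 11 mm above the circuit board's face. x across the fuse, away from the test pads, y along it. Two U clips stand 15 to 24 mm either side of the middle along y, 16.3 mm wide inside, flared, reaching 6 mm above this point; end tabs leave 2.5 mm at each fuse end. Between the clips fingers are free down to the board.
- way_a: Fuse module a: one of three identical tan circuit boards, 80 x 76 mm, side by side on a fixed aluminium panel, in any order; one of the three has no fuse. Origin at its underside (5 mm above the bench), axes as its seat; the seat lies at x +12 mm and the test pads at x -26 mm.
- way_a_pad_l (a point): Middle of the bright round test pad (8 mm across, small dark hole in the middle, flush with the circuit board) of module a on its +y side, at the board's upper face (15 mm above the bench). The two pads of a module are 16 mm apart, middle to middle, along y; the pair lies 38 mm from the fuse's axis towards the robot (-x of the module).
- way_a_pad_r (a point): Middle of the bright round test pad (8 mm across, small dark hole in the middle, flush with the circuit board) of module a on its -y side, at the board's upper face (15 mm above the bench). The two pads of a module are 16 mm apart, middle to middle, along y; the pair lies 38 mm from the fuse's axis towards the robot (-x of the module).
- way_b_seat (a point): Where the CENTRE of a fuse lies when home in the clips of module b: 26 mm above the bench, 11 mm above the circuit board's face. x across the fuse, away from the test pads, y along it. Two U clips stand 15 to 24 mm either side of the middle along y, 16.3 mm wide inside, flared, reaching 6 mm above this point; end tabs leave 2.5 mm at each fuse end. Between the clips fingers are free down to the board.
- way_b: Fuse module b: one of three identical tan circuit boards, 80 x 76 mm, side by side on a fixed aluminium panel, in any order; one of the three has no fuse. Origin at its underside (5 mm above the bench), axes as its seat; the seat lies at x +12 mm and the test pads at x -26 mm.
- way_b_pad_l (a point): Middle of the bright round test pad (8 mm across, small dark hole in the middle, flush with the circuit board) of module b on its +y side, at the board's upper face (15 mm above the bench). The two pads of a module are 16 mm apart, middle to middle, along y; the pair lies 38 mm from the fuse's axis towards the robot (-x of the module).
- way_b_pad_r (a point): Middle of the bright round test pad (8 mm across, small dark hole in the middle, flush with the circuit board) of module b on its -y side, at the board's upper face (15 mm above the bench). The two pads of a module are 16 mm apart, middle to middle, along y; the pair lies 38 mm from the fuse's axis towards the robot (-x of the module).
- way_c_seat (a point): Where the CENTRE of a fuse lies when home in the clips of module c: 26 mm above the bench, 11 mm above the circuit board's face. x across the fuse, away from the test pads, y along it. Two U clips stand 15 to 24 mm either side of the middle along y, 16.3 mm wide inside, flared, reaching 6 mm above this point; end tabs leave 2.5 mm at each fuse end. Between the clips fingers are free down to the board.
- way_c: Fuse module c: one of three identical tan circuit boards, 80 x 76 mm, side by side on a fixed aluminium panel, in any order; one of the three has no fuse. Origin at its underside (5 mm above the bench), axes as its seat; the seat lies at x +12 mm and the test pads at x -26 mm.
- way_c_pad_l (a point): Middle of the bright round test pad (8 mm across, small dark hole in the middle, flush with the circuit board) of module c on its +y side, at the board's upper face (15 mm above the bench). The two pads of a module are 16 mm apart, middle to middle, along y; the pair lies 38 mm from the fuse's axis towards the robot (-x of the module).
- way_c_pad_r (a point): Middle of the bright round test pad (8 mm across, small dark hole in the middle, flush with the circuit board) of module c on its -y side, at the board's upper face (15 mm above the bench). The two pads of a module are 16 mm apart, middle to middle, along y; the pair lies 38 mm from the fuse's axis towards the robot (-x of the module).
- tweezers_grip (a point): Midway between the tweezers' two grip plates, 70 mm above the bench in the stand. Plates: 34 mm long along the slope, 10 mm high; outer faces 32.6 mm apart when open and 24.2 mm when the tips are 16 mm apart (then parallel): squeezing the plates by 1 mm closes the tips by 1.8 mm. Fingers can straddle them from above: 40 mm free below this point, nothing at the sides. Axes as tweezers.
- tip_l (a point): Centre of the rounded end (2 mm radius, so it rests 2 mm above what it touches) of the tweezers' left arm, +y side. The two tip centres are 31 mm apart when open, 4 mm when shut.
- tip_r (a point): The same for the right arm, -y side. (The tweezers lie in a fixed dark steel stand, 170 x 70 mm: saddle under the tail, bar under the arms 25 mm in front of the grip, rubber toe in front of the tips; they lift straight up out of it.)
- prong_l (a joint): Angle of the left arm from fully open (0) to shut (0.1 rad); the right arm always moves equally. Spacing of tip centres in mm = 31 - 270 x angle; 0.0556 rad gives 16 mm.
- tweezers: Meter tweezers with two sprung steel arms, pale body with display at the tail, dark grip plates; 165 mm, 60 g, balanced just ahead of the grip; in the stand they slope 35 deg, tips down. At that slope the frame is level: x to the tips, y across, z up. Origin at the grip; tips' mid-point 49 mm +x, 34 mm down; tail 86 mm -x, 60 mm up. Spring: 3 N per plate to start, 5 N at 16 mm tip spacing, 7 N shut.
- cutters: Bystander: side cutters with grey and orange handles, 120 mm long, lying on the bench.
- driver: Bystander: screwdriver, 170 mm, on the bench.
- bit_case: Bystander: small dark bit case, 75 x 34 x 14 mm, on the bench.

How it is judged (in metres and radians):
On the way, in this order (a step that is already met when the one before it is completed fails the run):
1. the spare fuse lies home in the clips of the module that had none, and is let go (horizontal distance between spare_center and way_c_seat below 0.004 m and z of spare_center in the frame of way_c_seat between -0.002 and 0.002 m and angle between the y axis of spare_center and the y axis of way_c_seat, either way round below 0.1 rad and contact force between the fingers and spare below 0.01 N and linear speed of spare below 0.03 m/s), for 0.2 s.
2. the tweezers are lifted out of their stand by the fingers (contact force between the fingers and tweezers above 0.5 N and distance of tweezers_grip from where it was at the start of the episode above 0.03 m), for 0.2 s.
3. one tip rests on each test pad of that module at the pads' spacing, steady for 3 s (((horizontal distance between tip_l and way_c_pad_l below 0.004 m and z of tip_l in the frame of way_c_pad_l below 0.0035 m and horizontal distance between tip_r and way_c_pad_r below 0.004 m and z of tip_r in the frame of way_c_pad_r below 0.0035 m) or (horizontal distance between tip_r and way_c_pad_l below 0.004 m and z of tip_r in the frame of way_c_pad_l below 0.0035 m and horizontal distance between tip_l and way_c_pad_r below 0.004 m and z of tip_l in the frame of way_c_pad_r below 0.0035 m)) and distance between tip_l and tip_r between 0.0135 and 0.0185 m and contact force between tweezers and way_c above 0.02 N and velocity of joint prong_l between -0.03 and 0.03 rad/s and contact force between the fingers and tweezers above 0.5 N), for 3 s.
At the end, for the whole second after the job is handed in: Spare fuse home in the module that was empty (centre within 4 mm, height 2 mm, line 0.1 rad), let go. Tweezers held by the fingers; each tip within 4 mm of the middle of its own test pad there and at most 1.5 mm above it, touching; tip centres 13.5 to 18.5 mm apart and still (all of step 3 and horizontal distance between spare_center and way_c_seat below 0.004 m and z of spare_center in the frame of way_c_seat between -0.002 and 0.002 m and angle between the y axis of spare_center and the y axis of way_c_seat, either way round below 0.1 rad and contact force between the fingers and spare below 0.01 N); the arm keeps its last pose, push and grip.
It fails at once if a good fuse is knocked out of place (over 6 mm) (distance of any of fuse_a_center, fuse_b_center from where it was at the start of the episode above 0.006 m).
It fails at once if the small fuse or a bystander is pushed about (over 20 mm) (distance of any of midget_center, cutters, driver, bit_case from where it was at the start of the episode above 0.02 m).
It fails at once if the spare fuse is dropped: it falls faster than 0.5 m/s out of the fingers (linear speed of spare above 0.5 m/s and contact force between the fingers and spare below 0.001 N).
It fails at once if the tweezers are pressed on the module with more than 10 N (contact force between tweezers and way_c above 10 N).
It also fails if it takes over 64 s, if anything falls off the work surface, if the arm or the gripper's body presses on something with over 40 N, if the wrist force passes 120 N, or if a joint passes its speed limit or range.

## Working session

There is one attempt and no reset: what is moved stays moved. The work goes in short steps, Python scripts to look and compute and a tool call to move; the robot and the scene stay as the last step left them, time stands still between calls to the robot, and variables do not carry over. Pictures are saved under pics/ and viewed, about 8 in all and at most 12, crops included, and the job is handed in when it is done.

Besides the shell and the picture viewer there is one more tool, called after "Emit:" as a command line: name --argument value ..., lists and objects as JSON in quotes. arm_command: Moves the arm, as the interface text tells. Its arguments: {"type":"object","properties":{"steps":{"type":"array","items":{"type":"object","properties":{"travel":{"type":"array","items":{"type":"number"}},"twist":{"type":"number"}}}},"gripper":{"type":"number"},"squeeze":{"type":"number"}},"required":["steps"]}

```bash
ls; mkdir -p pics; cat > h.py <<'E'
from cell import *
import numpy as np, cv2
def snap(n,out=None):
    s=read_state(); d=get_image(n); np.savez('pics/%s.npz'%(out or n),pos=s['position'],rot=s['eef_rot'],**d)
    if out: cv2.imwrite('pics/%s.png'%out,cv2.cvtColor(d['frame'],cv2.COLOR_RGB2BGR))
    return d
E
python3 - <<'E'
from h import *
s=read_state();print({k:np.round(v,3).tolist() for k,v in s.items()})
a=snap('scene','sc1');b=snap('side','si1');c=snap('wrist','wr1')
for d in (a,b,c): print({k:np.round(v,3).tolist() for k,v in d.items() if k not in('frame','depth')})
E
```

```text
pics
{'clock': 0.0, 'joint_pos': [1.151, 0.6, -0.003, 1.6, 0.002, 0.943, -0.08], 'qvel': [0.001, -0.0, -0.0, -0.001, 0.002, 0.001, -0.001], 'joint_torque': [0.0, -77.645, 1.565, -25.802, 0.012, 0.009, -0.0], 'position': [243.523, -682.401, 247.418], 'eef_rot': [[0.942, 0.336, -0.001], [0.336, -0.942, 0.001], [-0.0, -0.002, -1.0]], 'ft_force': [0.265, -0.087, -0.363], 'torque': [0.049, -0.021, -0.025], 'finger_gap': 85.49}
{'K': [[392.423, 0.0, 257.587], [0.0, 392.423, 189.84], [0.0, 0.0, 1.0]], 'camera_from_world': [[-0.86, 0.51, 0.011, 505.675], [0.252, 0.442, -0.861, -52.457], [-0.444, -0.738, -0.508, 1137.353], [0.0, 0.0, 0.0, 1.0]]}
{'K': [[467.032, 0.0, 262.494], [0.0, 467.032, 191.721], [0.0, 0.0, 1.0]], 'camera_from_world': [[-0.967, -0.255, -0.005, 561.206], [-0.199, 0.768, -0.608, 179.514], [0.159, -0.587, -0.794, 1013.763], [0.0, 0.0, 0.0, 1.0]]}
{'K': [[297.319, 0.0, 257.325], [0.0, 297.319, 187.078], [0.0, 0.0, 1.0]], 'hand_eye': [[-0.0, -0.963, -0.268, 69.098], [1.0, -0.0, -0.001, -1.206], [0.001, -0.268, 0.963, -125.145], [0.0, 0.0, 0.0, 1.0]]}
```

View pics/sc1.png

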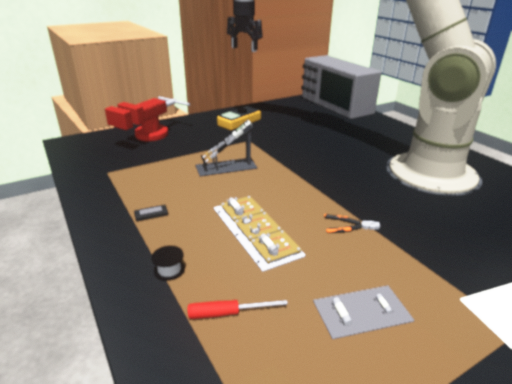

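View pics/si1.png

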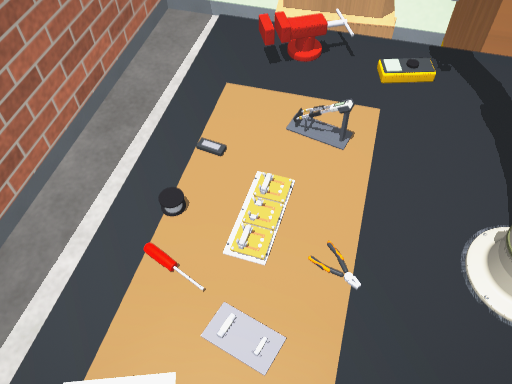

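The scene view shows the holder at (363,311) with the larger fuse at (341,311), the panel at (257,230) and the tweezers at (228,142). In the side view the spare is at (227,325), and the middle module at (262,213) looks empty.

```bash
cat >> h.py <<'E'
def w(f,u,v,z=None):
    d=np.load('pics/%s.npz'%f); K=d['K']; T=np.linalg.inv(d['camera_from_world'])
    r=np.array([(u-K[0,2])/K[0,0],(v-K[1,2])/K[1,1],1]); c=T[:3,3]; r=T[:3,:3]@r
    t=d['depth'][int(v),int(u)] if z is None else (z-c[2])/r[2]
    return np.round(c+t*r,1)
def wr(f,u,v,z):
    d=np.load('pics/%s.npz'%f); K=d['K']; H=d['hand_eye']; R=d['rot']; p=d['pos']
    x=np.array([u-K[0,2],v-K[1,2]])/K[0,0]; th=np.hypot(*x); q=np.array([*(x/th*np.sin(th)),np.cos(th)])
    q=R@H[:3,:3]@q; c=R@H[:3,3]+p
    return np.round(c+(z-c[2])/q[2]*q,1)
E
python3 - <<'E'
from h import *
for n,u,v,z in [('spare',227,325,11),('midget',260,346,9),('fuseN',266,184,26),('mid',262,211,26),('fuseF',243,237,26),('tw tail',344,106,None),('tw tip',300,117,None),('stand',322,129,3),('cutters',338,265,5),('h1',228,304,4),('h2',285,340,4),('h3',263,371,4),('h4',202,336,4),('driver',175,265,10)]:
    print(n,w('si1',u,v,z))
for n,u,v,z in [('spare',341,311,11),('midget',384,303,9)]: print(n,w('sc1',u,v,z))
E
```

```text
spare [581.7 273.9  11. ]
midget [507.  297.4   9. ]
fuseN [593.5 -83.6  26. ]
mid [582.4  -3.6  26. ]
fuseF [605.4  75.8  26. ]
tw tail [ 448.2 -290.9  128.9]
tw tip [ 559.2 -315.5   43.1]
stand [ 497.5 -326.4    3. ]
cutters [387.9  80.1   5. ]
h1 [594.5 227.7   4. ]
h2 [462.7 271.6   4. ]
h3 [489.6 340.5   4. ]
h4 [624.4 305.6   4. ]
driver [732.6 172.8  10. ]
spare [585.7 274.3  11. ]
midget [506.7 297.1   9. ]
```

Emit:
arm_command --steps '[{"travel":[20,-18,0],"twist":0},{"travel":[60,-55,0],"twist":0},{"travel":[105,-97,0],"twist":-0.05},{"travel":[150,-140,0],"twist":-0.1},{"travel":[195,-182,0],"twist":-0.2},{"travel":[240,-224,0],"twist":-0.3},{"travel":[285,-267,0],"twist":-0.4},{"travel":[330,-310,0],"twist":-0.5},{"travel":[375,-352,0],"twist":-0.6},{"travel":[420,-393,0],"twist":-0.7}]' --gripper -1

```text
clock: 1.4
position: [507.6, -169.4, 248.1]
eef_rot: [[0.501, 0.865, -0.0], [0.865, -0.501, 0.001], [0.001, -0.001, -1.0]]
ft_force: [0.0, -0.4, -0.9]
finger_gap: 85.5
```

Emit:
arm_command --steps '[{"travel":[30,-3,10],"twist":-0.02},{"travel":[70,-6,25],"twist":-0.06},{"travel":[110,-10,40],"twist":-0.1},{"travel":[150,-14,50],"twist":-0.14},{"travel":[180,-16,58],"twist":-0.16},{"travel":[180,-16,58],"twist":-0.16},{"travel":[180,-16,58],"twist":-0.16},{"travel":[180,-16,58],"twist":-0.16},{"travel":[180,-16,58],"twist":-0.16},{"travel":[180,-16,58],"twist":-0.16}]'

```text
clock: 2.65
position: [583.9, -6.1, 190.4]
eef_rot: [[0.357, 0.934, -0.0], [0.934, -0.357, 0.001], [0.001, -0.0, -1.0]]
ft_force: [0.2, 0.4, -0.2]
finger_gap: 85.8
```

```bash
python3 - <<'E'
from h import *
d=snap('wrist','wr2'); print(np.round(read_state()['joint_pos'],3))
im=cv2.cvtColor(d['frame'],cv2.COLOR_RGB2BGR); cv2.imwrite('pics/wr2b.png',cv2.resize(im,(800,600),interpolation=cv2.INTER_CUBIC))
E
```

```text
[ 0.105  0.515 -0.275  1.971  0.213  0.683 -0.667]
```

View pics/wr2b.png

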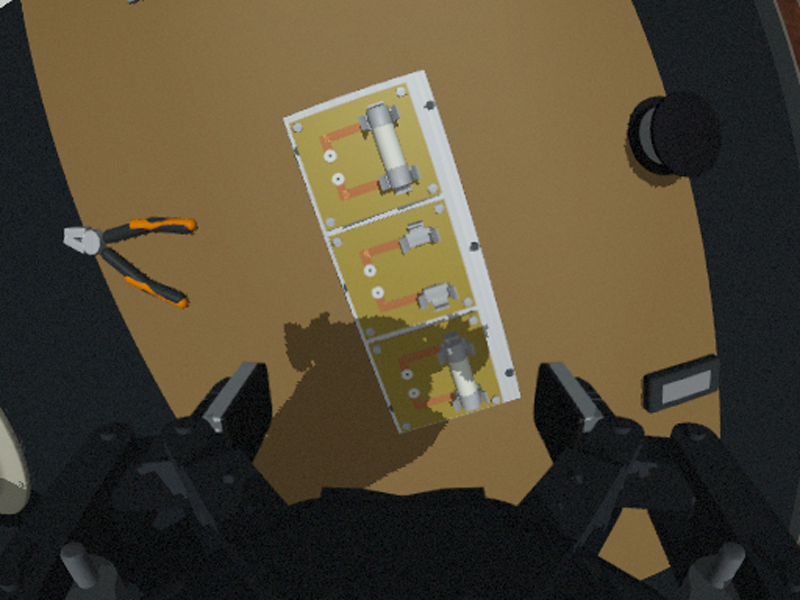

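The middle module is the empty one: clips at (420,237) and (437,296), pads at (370,270) and (378,293).

```bash
python3 - <<'E'
from h import *
s=.64
P=[wr('wr2',u*s,v*s,z) for u,v,z in [(370,270,15),(378,293,15),(330,156,15),(339,179,15),(407,374,15),(414,393,15),(335,241,15),(447,205,15),(474,320,15),(370,333,15)]]
for p in P: print(p)
a=(P[2]+P[3])/2-(P[4]+P[5])/2; u=a/np.linalg.norm(a); print('y axis',u, np.degrees(np.arctan2(u[1],u[0])),np.linalg.norm(a))
m=(P[0]+P[1]+P[2]+P[3]+P[4]+P[5])/6; print('pads mid',m,(P[0]+P[1])/2); x=np.array([u[1],-u[0],0]); print('x ax',x,'seat',m+38*x)
print('holder mid check', read_state()['position'])
E
```

```text
[564.4   3.1  15. ]
[563.6 -13.6  15. ]
[568.1  82.6  15. ]
[568.   66.5  15. ]
[560.5 -76.7  15. ]
[559.8 -92.9  15. ]
[550.1  29.7  15. ]
[627.   25.5  15. ]
[618.1 -55.1  15. ]
[547.7 -38.2  15. ]
y axis [0.04951559 0.99877335 0.        ] 87.16180501450273 159.5457066172575
pads mid [564.06666667  -5.16666667  15.        ] [564.    -5.25  15.  ]
x ax [ 0.99877335 -0.04951559  0.        ] seat [602.020054    -7.04825914  15.        ]
holder mid check [583.89490716  -5.91551638 190.40807354]
```

Emit:
arm_command --steps '[{"travel":[30,-11,5],"twist":0},{"travel":[75,-29,15],"twist":0},{"travel":[125,-48,25],"twist":0},{"travel":[175,-67,35],"twist":0},{"travel":[215,-82,40],"twist":0},{"travel":[236,-92,40],"twist":0},{"travel":[236,-92,40],"twist":0},{"travel":[236,-92,40],"twist":0},{"travel":[236,-92,40],"twist":0},{"travel":[236,-92,40],"twist":0}]'

```text
clock: 3.95
position: [582.7, 246.0, 150.8]
eef_rot: [[0.359, 0.933, 0.0], [0.933, -0.359, 0.0], [0.001, 0.0, -1.0]]
ft_force: [-0.0, -0.7, 0.1]
finger_gap: 85.3
```

```bash
python3 - <<'E'
from h import *
d=snap('wrist','wr3')
im=cv2.cvtColor(d['frame'],cv2.COLOR_RGB2BGR); cv2.imwrite('pics/wr3b.png',cv2.resize(im[80:320,112:432],(800,600),interpolation=cv2.INTER_CUBIC))
E
```

```text
(no output)
```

View pics/wr3b.png

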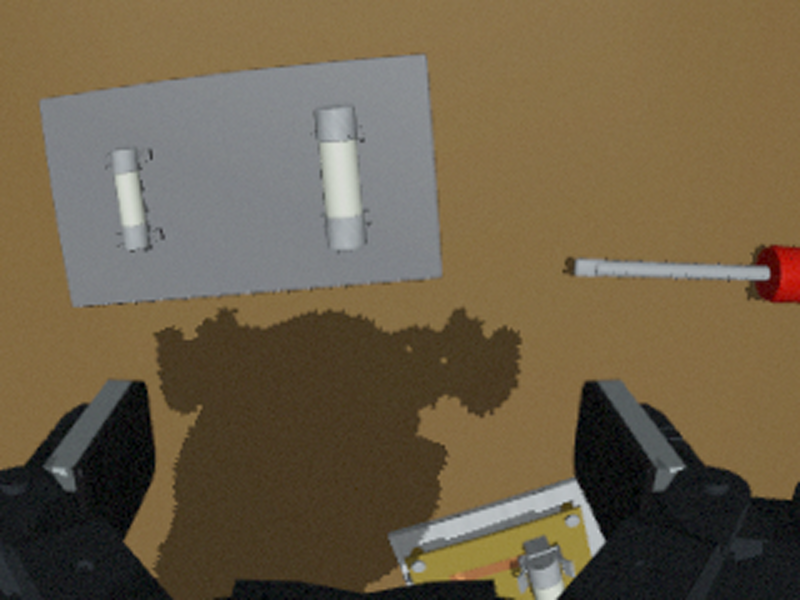

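The spare runs from (335,106) to (346,248) in the crop, and the midget lies at (130,200).

```bash
python3 - <<'E'
from h import *
f=lambda u,v,z:wr('wr3',u/2.5+112,v/2.5+80,z)
a,b=f(335,106,13),f(346,249,13); c,d=f(340,140,12),f(344,217,12)
for q,r in((a,b),(c,d)): print((q+r)/2,np.linalg.norm(q-r),np.degrees(np.arctan2(*(q-r)[1::-1])))
print(f(575,267,6)[:2], 'midget',f(130,200,9))
for p in [(41,98),(428,55),(442,275),(75,306)]: print(f(*p,4))
R=np.load('pics/wr3.npz')['rot']; P=np.load('pics/wr3.npz')['pos']
print(R.T@(np.r_[((a+b+c+d)/4)[:2],11]-P), np.degrees(np.arctan2(R[1,1],R[0,1])))
E
```

```text
[585.7 276.7  13. ] 52.06803241913409 73.02671623180677
[586.05 276.3   12.  ] 28.049420671379306 71.50045618808325
[657.4 211.9] midget [508.5 298.2   9. ]
[488.7 348.9   4. ]
[631.1 306.7   4. ]
[607.6 227.1   4. ]
[465.3 267.6   4. ]
[ 29.49154861  -7.96647987 139.86121151] -21.03781584412969
```

Emit:
arm_command --steps '[{"travel":[15,-4,10],"twist":-0.04},{"travel":[29.5,-8,30],"twist":-0.08},{"travel":[29.5,-8,55],"twist":-0.08},{"travel":[29.5,-8,80],"twist":-0.08},{"travel":[29.5,-8,100],"twist":-0.08},{"travel":[29.5,-8,115],"twist":-0.08},{"travel":[29.5,-8,124],"twist":-0.08},{"travel":[29.5,-8,127.5],"twist":-0.08},{"travel":[29.5,-8,127.5],"twist":-0.08},{"travel":[29.5,-8,127.5],"twist":-0.08}]' --gripper 0.0

```text
clock: 5.25
position: [586.1, 277.0, 24.0]
eef_rot: [[0.283, 0.959, 0.001], [0.959, -0.283, 0.001], [0.001, 0.001, -1.0]]
ft_force: [1.1, 0.1, 0.1]
finger_gap: 42.8
```

Emit:
arm_command --steps '[{"travel":[0,0,0],"twist":0},{"travel":[0,0,0],"twist":0},{"travel":[0,0,0],"twist":0},{"travel":[0,0,0],"twist":0},{"travel":[0,0,0],"twist":0},{"travel":[0,0,0],"twist":0},{"travel":[0,0,0],"twist":0},{"travel":[0,0,0],"twist":0},{"travel":[0,0,0],"twist":0},{"travel":[0,0,0],"twist":0}]' --gripper 1 --squeeze 30

```text
clock: 6.5
position: [586.4, 277.0, 24.6]
eef_rot: [[0.283, 0.959, 0.002], [0.959, -0.283, 0.001], [0.002, 0.001, -1.0]]
ft_force: [-1.2, -0.4, 6.0]
finger_gap: 13.0
```

Emit:
arm_command --steps '[{"travel":[0,0,-1],"twist":0},{"travel":[0,0,-3],"twist":0},{"travel":[0,0,-8],"twist":0},{"travel":[0,0,-15],"twist":0},{"travel":[0,0,-25],"twist":0},{"travel":[0,0,-40],"twist":0},{"travel":[0,0,-55],"twist":0},{"travel":[0,0,-70],"twist":0},{"travel":[0,0,-75],"twist":0},{"travel":[0,0,-75],"twist":0}]'

```text
clock: 7.75
position: [586.4, 277.0, 100.1]
eef_rot: [[0.283, 0.959, 0.002], [0.959, -0.283, 0.002], [0.002, 0.002, -1.0]]
ft_force: [-0.4, 0.2, -0.2]
finger_gap: 12.8
```

```bash
python3 - <<'E'
from h import *
d=snap('wrist','wr4'); s=snap('side','si4')
im=cv2.cvtColor(d['frame'],cv2.COLOR_RGB2BGR)[160:352,160:352]; b=cv2.cvtColor(s['frame'],cv2.COLOR_RGB2BGR)[230:350,160:280]
cv2.imwrite('pics/c4.png',np.hstack([cv2.resize(x,(400,400),interpolation=cv2.INTER_CUBIC) for x in(im,b)]))
E
```

```text
(no output)
```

View pics/c4.png

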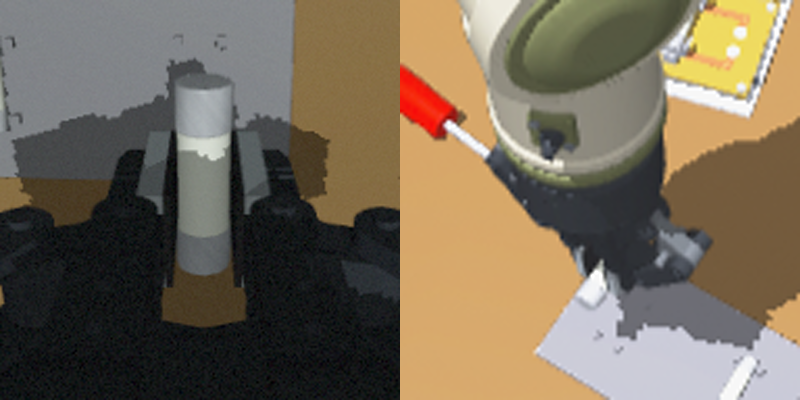

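The fuse is held level: far end cap at (204,82), near end at (203,272).

```bash
python3 - <<'E'
from h import *
d=np.load('pics/wr4.npz'); p=d['pos'];R=d['rot']
for z in (87,):
  for q in [(204,77,7),(204,90,0),(202,140,7),(203,238,7),(203,273,3)]:
    u,v=q[0]*.48+160,q[1]*.48+160
    print(q,np.round(R.T@(wr('wr4',u,v,p[2]-13.6+q[2])-p),1), 'depth',d['depth'][int(v)-2:int(v)+3,int(u)])
K=d['K'];H=d['hand_eye']
# depth along the tube
for v in range(85,270,20):
    u,vv=203*.48+160,v*.48+160; x=np.array([u-K[0,2],vv-K[1,2]])/K[0,0];th=np.hypot(*x); r=np.array([*(x/th*np.sin(th)),np.cos(th)]); D=d['depth'][int(vv),int(u)]
    print(v,np.round(H[:3,:3]@(r/r[2]*D)+H[:3,3],1))
E
```

```text
(204, 77, 7) [28.3  0.3  6.7] depth [231.9098  152.5809  150.70343 147.99658 145.59076]
(204, 90, 0) [22.8  0.3 13.7] depth [140.84569 140.90555 138.8105  139.32281 139.40779]
(202, 140, 7) [13.  -0.1  6.6] depth [141.68227 142.7167  141.74495 142.11546 143.15666]
(203, 238, 7) [-13.7   0.1   6.6] depth [150.58482 151.02419 150.93352 149.58376 149.3572 ]
(203, 273, 3) [-27.4   0.1  10.5] depth [152.76918 152.26573 152.99333 259.72125 260.92715]
85 [24.6  0.1 12. ]
105 [21.6  0.1  6.7]
125 [16.8  0.1  6.5]
145 [11.1  0.1  8. ]
165 [6.2 0.1 7.5]
185 [0.8 0.1 7.5]
205 [-4.8  0.1  7.6]
225 [-10.1   0.1   7. ]
245 [-15.9   0.1   6.7]
265 [-22.1   0.1   6.8]
```

Emit:
arm_command --steps '[{"travel":[-20,7,0],"twist":-0.02},{"travel":[-60,21,0],"twist":-0.06},{"travel":[-105,37,0],"twist":-0.12},{"travel":[-150,53,0],"twist":-0.18},{"travel":[-195,69,4],"twist":-0.22},{"travel":[-235,83,8],"twist":-0.238},{"travel":[-260,92,10],"twist":-0.238},{"travel":[-268,95,10],"twist":-0.238},{"travel":[-268,95,10],"twist":-0.238},{"travel":[-268,95,10],"twist":-0.238}]'

```text
clock: 9.1
position: [601.3, -5.2, 89.0]
eef_rot: [[0.047, 0.999, 0.001], [0.999, -0.047, 0.002], [0.002, 0.001, -1.0]]
ft_force: [-0.5, 0.6, 0.4]
finger_gap: 12.6
```

```bash
python3 - <<'E'
from h import *
d=snap('wrist','wr5')
im=cv2.cvtColor(d['frame'],cv2.COLOR_RGB2BGR); cv2.imwrite('pics/wr5b.png',cv2.resize(im[100:340,100:420],(800,600),interpolation=cv2.INTER_CUBIC))
E
```

```text
(no output)
```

View pics/wr5b.png

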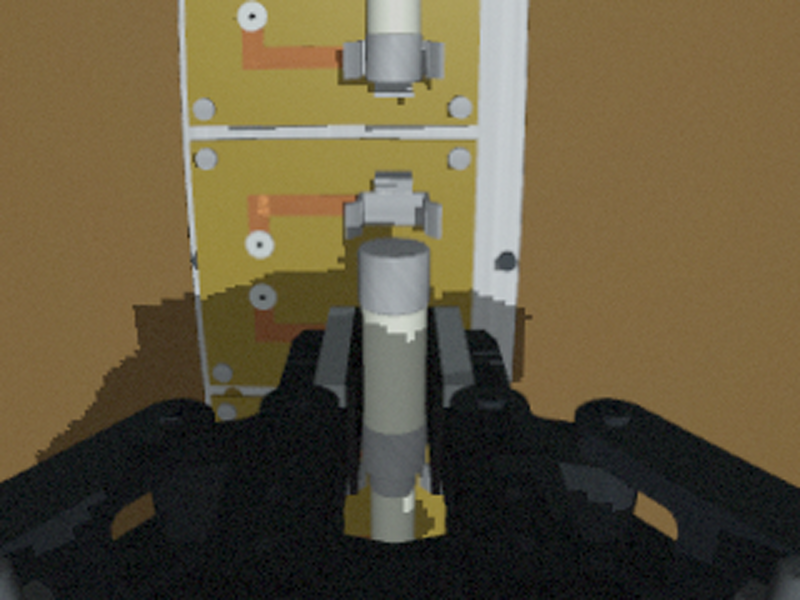

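The fuse is lined up above the empty clips: far clip at (393,208), pads at (259,244) and (263,297).

```bash
python3 - <<'E'
from h import *
f=lambda u,v,z:wr('wr5',u/2.5+100,v/2.5+100,z)
a,b,c=f(259.5,244,15),f(263,297,15),f(252,16,15); print(a,b,c)
# clip lateral: outer edges of arms at top z 32
l,r=f(345,215,32),f(441,215,32); print(l,r,(l+r)/2)
x1,x2=f(350,236,32),f(436,236,32); print((x1+x2)/2,'fuse above',f(394,70,26))
m=(a+b)/2; e=c-b; u=(c-b)/np.linalg.norm(c-b); print(np.degrees(np.arctan2(u[1],u[0])),np.linalg.norm(e)); x=np.array([u[1],-u[0],0])
s=m+38*x; print('pads',m,'seat',s); d=np.load('pics/wr5.npz');R=d['rot']; print(R.T@(np.r_[s[:2],40]-d['pos']))
for q in [(350,236),(436,236),(206,159),(460,159),(204,109),(460,107)]: print(q,f(*q,17))
E
```

```text
[564.3   3.2  15. ] [563.6 -13.   15. ] [567.4  66.9  15. ]
[590.5  15.1  32. ] [614.9  13.9  32. ] [602.7  14.5  32. ]
[602.5    8.95  32.  ] fuse above [604.7  50.8  26. ]
87.27709602158082 79.99031191338112
pads [563.95  -4.9   15.  ] seat [601.90709665  -6.70521861  15.        ]
[-1.55326847  0.56252821 49.03037509]
(350, 236) [590.4   5.   17. ]
(436, 236) [614.2   3.8  17. ]
(206, 159) [551.8  28.9  17. ]
(460, 159) [621.4  25.3  17. ]
(204, 109) [552.6  42.8  17. ]
(460, 107) [621.9  39.5  17. ]
```

Emit:
arm_command --steps '[{"travel":[-1.5,0.5,5],"twist":0},{"travel":[-1.5,0.5,15],"twist":0},{"travel":[-1.5,0.5,25],"twist":0},{"travel":[-1.5,0.5,32],"twist":0},{"travel":[-1.5,0.5,36],"twist":0},{"travel":[-1.5,0.5,39],"twist":0},{"travel":[-1.5,0.5,42],"twist":0},{"travel":[-1.5,0.5,44],"twist":0},{"travel":[-1.5,0.5,45],"twist":0},{"travel":[-1.5,0.5,45],"twist":0}]'

```text
clock: 10.4
position: [601.9, -6.7, 44.1]
eef_rot: [[0.047, 0.999, 0.002], [0.999, -0.047, 0.002], [0.002, 0.001, -1.0]]
ft_force: [-0.6, -0.4, -0.6]
finger_gap: 12.9
```

Emit:
arm_command --steps '[{"travel":[0,0,0.5],"twist":0},{"travel":[0,0,1],"twist":0},{"travel":[0,0,1.5],"twist":0},{"travel":[0,0,2],"twist":0},{"travel":[0,0,2.5],"twist":0},{"travel":[0,0,3],"twist":0},{"travel":[0,0,3.5],"twist":0},{"travel":[0,0,4],"twist":0},{"travel":[0,0,4.3],"twist":0},{"travel":[0,0,4.3],"twist":0}]'

```text
clock: 11.65
position: [601.9, -6.7, 39.8]
eef_rot: [[0.047, 0.999, 0.001], [0.999, -0.047, 0.002], [0.002, 0.001, -1.0]]
ft_force: [-0.2, -0.0, -0.2]
finger_gap: 13.1
```

Emit:
arm_command --steps '[{"travel":[0,0,0.3],"twist":0},{"travel":[0,0,0.6],"twist":0},{"travel":[0,0,0.9],"twist":0},{"travel":[0,0,1.2],"twist":0},{"travel":[0,0,1.4],"twist":0},{"travel":[0,0,1.4],"twist":0},{"travel":[0,0,1.4],"twist":0},{"travel":[0,0,1.4],"twist":0},{"travel":[0,0,1.4],"twist":0},{"travel":[0,0,1.4],"twist":0}]'

```text
clock: 12.9
position: [601.9, -6.7, 39.4]
eef_rot: [[0.047, 0.999, 0.002], [0.999, -0.047, 0.001], [0.002, 0.002, -1.0]]
ft_force: [-3.5, -0.1, 12.8]
finger_gap: 12.8
```

Emit:
arm_command --steps '[{"travel":[0,0,0],"twist":0},{"travel":[0,0,0],"twist":0},{"travel":[0,0,0],"twist":0},{"travel":[0,0,0],"twist":0},{"travel":[0,0,-3],"twist":0},{"travel":[0,0,-10],"twist":0},{"travel":[0,0,-30],"twist":0},{"travel":[0,0,-60],"twist":0},{"travel":[0,0,-85],"twist":0},{"travel":[0,0,-100],"twist":0}]' --gripper 0

```text
clock: 14.15
position: [602.1, -6.9, 141.1]
eef_rot: [[0.047, 0.999, 0.004], [0.999, -0.047, 0.001], [0.002, 0.004, -1.0]]
ft_force: [-0.2, -0.1, -0.9]
finger_gap: 42.6
```

```bash
python3 - <<'E'
from h import *
d=snap('wrist','wr6'); s=snap('side','si6'); print(read_state()['position'])
im=cv2.cvtColor(d['frame'],cv2.COLOR_RGB2BGR)[140:332,160:352]; b=cv2.cvtColor(s['frame'],cv2.COLOR_RGB2BGR)[60:170,270:380]
cv2.imwrite('pics/c6.png',np.hstack([cv2.resize(x,(400,400),interpolation=cv2.INTER_CUBIC) for x in(im,b)]))
E
```

```text
[602.46431164  -6.92014635 141.0466869 ]
```

View pics/c6.png

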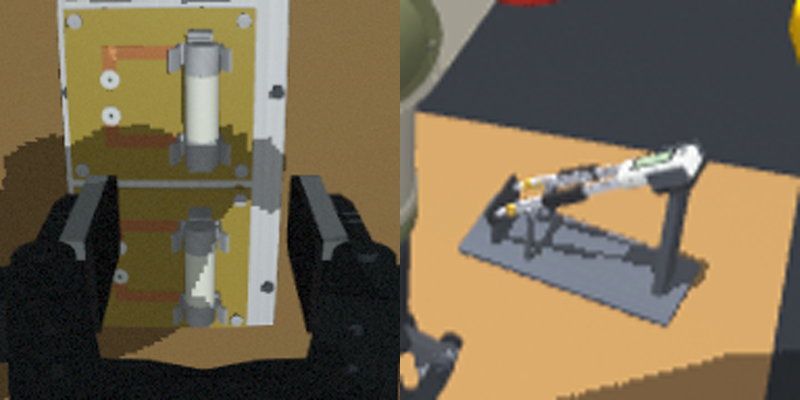

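Module c's fuse lies straight in its clips at (200,105) in the left half, with the gripper clear. In the right half the tweezers sit in the stand, tail at (690,160) and tips at (500,200).

Emit:
arm_command --steps '[{"travel":[-20,-4,-20],"twist":0.1},{"travel":[-50,-10,-40],"twist":0.28},{"travel":[-85,-16,-49],"twist":0.45},{"travel":[-120,-22,-49],"twist":0.62},{"travel":[-155,-29,-49],"twist":0.79},{"travel":[-190,-36,-49],"twist":0.96},{"travel":[-225,-42,-49],"twist":1.13},{"travel":[-260,-48,-49],"twist":1.3},{"travel":[-290,-54,-49],"twist":1.47},{"travel":[-301,-56,-49],"twist":1.64}]' --gripper -0.1

```text
clock: 15.5
position: [530.7, -307.2, 188.2]
eef_rot: [[0.992, -0.124, 0.003], [-0.124, -0.992, 0.001], [0.003, -0.001, -1.0]]
ft_force: [0.7, 0.6, -0.3]
finger_gap: 47.3
```

```bash
python3 - <<'E'
from h import *
d=snap('wrist','wr7'); s=read_state(); print(s['position'],np.round(s['joint_pos'],2), s['finger_gap'],s['eef_rot'])
im=cv2.cvtColor(d['frame'],cv2.COLOR_RGB2BGR); cv2.imwrite('pics/wr7b.png',cv2.resize(im[130:370,100:420],(800,600),interpolation=cv2.INTER_CUBIC))
f=lambda u,v,z:wr('wr6',u*.48+160,v*.48+140,z)
print('fuse',f(200,55,26),f(200,155,26),'pads',f(111,79,15),f(111,116,15))
E
```

```text
[ 530.68185666 -307.79842071  188.19082968] [ 0.4   0.54  0.05  1.92 -0.04  0.68 -1.23] 46.915445890318324 [[ 9.91208992e-01 -1.32268477e-01  3.12808711e-03]
 [-1.32270814e-01 -9.91213462e-01  5.51627389e-04]
 [ 3.02763914e-03 -9.60532656e-04 -9.99994955e-01]]
fuse [602.9  13.8  26. ] [600.9 -28.3  26. ] pads [565.    3.2  15. ] [563.5 -13.   15. ]
```

View pics/wr7b.png

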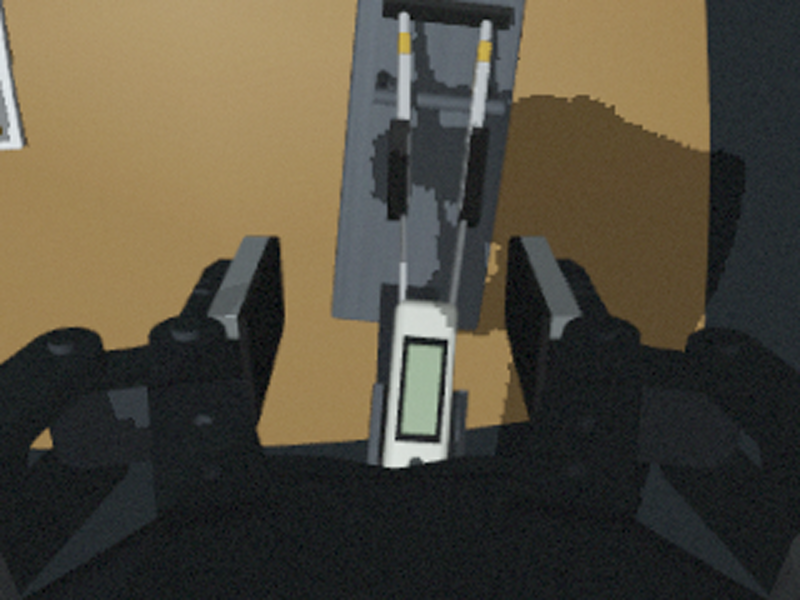

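Grip plates run from (398,118) to (397,218) on the left and (481,125) to (470,224) on the right; the tips are at (404,12) and (487,22), the body front at (428,303).

```bash
python3 - <<'E'
from h import *
f=lambda u,v,z:wr('wr7',u/2.5+100,v/2.5+130,z)
L=[f(398,118,80),f(397,218,60)];
# plate tops: front end lower (70-9.8+4), rear end higher
L=[f(399,119,64),f(397,218,84)]; R=[f(482,126,64),f(470,224,84)]
T=[f(404,14,36),f(487,24,36)]
gl,gr=(L[0]+L[1])/2,(R[0]+R[1])/2
print(L,R,'mid',(gl+gr)/2,np.linalg.norm(gl-gr)); print('tips',T,(T[0]+T[1])/2,np.linalg.norm(T[0]-T[1]))
v=(T[0]-T[1])[:2]; print('y dir',np.degrees(np.arctan2(v[1],v[0])), np.degrees(np.arctan2(*(gl-gr)[1::-1])))
t=(T[0]+T[1])/2; x=np.array([v[1],-v[0]])/np.linalg.norm(v); print('grip from tips',t[:2]-49*x)
b=f(428,303,105);print('body front',b); a=(t-b)[:2]; print('axis',np.degrees(np.arctan2(a[1],a[0])))
d=np.load('pics/wr7.npz'); D=d['depth']; K=d['K'];H=d['hand_eye']
for u,v in[(398,140),(398,168),(397,195),(475,174),(428,330),(420,390)]:
    px,py=u/2.5+100,v/2.5+130; z=D[int(round(py)),int(round(px))]; q=np.array([px-K[0,2],py-K[1,2]])/K[0,0]; th=np.hypot(*q); r=np.array([*(q/th*np.sin(th)),np.cos(th)])
    print(u,v,np.round(d['rot']@(H[:3,:3]@(r/r[2]*z)+H[:3,3])+d['pos'],1))
E
```

```text
[array([ 538.4, -308.2,   64. ]), array([ 509.9, -303.9,   84. ])] [array([ 532.4, -336.6,   64. ]), array([ 504.7, -327.8,   84. ])] mid [ 521.35  -319.125   74.   ] 26.742896253024
tips [array([ 571.5, -314.3,   36. ]), array([ 564.1, -344.9,   36. ])] [ 567.8 -329.6   36. ] 31.482058382513646
y dir 76.40516366592506 77.91272474320041
grip from tips [ 520.17287277 -318.08232871]
body front [ 488.1 -311.   105. ]
axis -13.13629486626796
398 140 [ 532.4 -307.1   69.2]
398 168 [ 524.4 -306.1   75.2]
397 195 [ 516.5 -304.8   79.9]
475 174 [ 518.3 -331.8   73.3]
428 330 [ 479.5 -310.   107.1]
420 390 [ 464.5 -305.5  118.5]
```

Emit:
arm_command --steps '[{"travel":[-5,6,5],"twist":0.05},{"travel":[-8.7,12,20],"twist":0.1},{"travel":[-8.7,12,45],"twist":0.1},{"travel":[-8.7,12,70],"twist":0.1},{"travel":[-8.7,12,92],"twist":0.1},{"travel":[-8.7,12,107],"twist":0.1},{"travel":[-8.7,12,117],"twist":0.1},{"travel":[-8.7,12,121],"twist":0.1},{"travel":[-8.7,12,121],"twist":0.1},{"travel":[-8.7,12,121],"twist":0.1}]'

```text
clock: 16.8
position: [521.2, -318.7, 67.8]
eef_rot: [[0.973, -0.231, 0.004], [-0.231, -0.973, 0.0], [0.004, -0.001, -1.0]]
ft_force: [-0.2, 0.0, 0.3]
finger_gap: 46.7
```

Emit:
arm_command --steps '[{"travel":[0,0,1],"twist":0},{"travel":[0,0,1],"twist":0},{"travel":[0,0,1],"twist":0},{"travel":[0,0,1],"twist":0},{"travel":[0,0,1],"twist":0},{"travel":[0,0,1],"twist":0},{"travel":[0,0,1],"twist":0},{"travel":[0,0,1],"twist":0},{"travel":[0,0,1],"twist":0},{"travel":[0,0,1],"twist":0}]' --gripper 0.43 --squeeze 40

```text
clock: 18.05
position: [521.4, -318.9, 66.9]
eef_rot: [[0.973, -0.231, 0.005], [-0.231, -0.973, -0.0], [0.005, -0.001, -1.0]]
ft_force: [2.4, -3.1, 5.8]
finger_gap: 24.6
```

```bash
python3 - <<'E'
from h import *
d=snap('wrist','wr8'); s=read_state(); print(s['position'],s['finger_gap'])
im=cv2.cvtColor(d['frame'],cv2.COLOR_RGB2BGR); cv2.imwrite('pics/wr8b.png',cv2.resize(im[60:300,100:420],(800,600),interpolation=cv2.INTER_CUBIC))
E
```

```text
[ 521.41474952 -318.92781605   66.86965848] 24.405366110958123
```

View pics/wr8b.png

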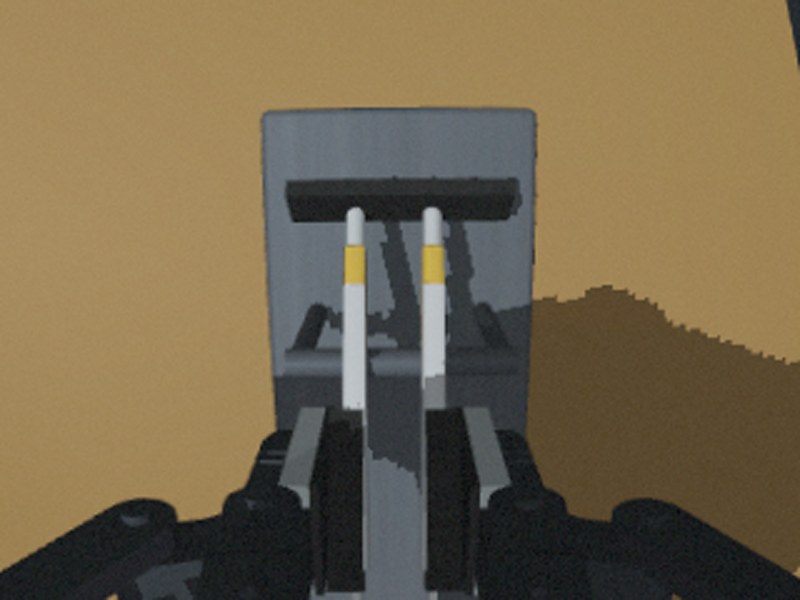

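The pads hold the plates squarely; tips are at (355,216) and (432,216), nearly parallel. I'll work out their tool-frame position.

```bash
cat >> h.py <<'E'
def tool(f,px,py,z):
    d=np.load('pics/%s.npz'%f); return np.round(d['rot'].T@(wr(f,px,py,z)-d['pos']),1)
E
python3 - <<'E'
from h import *
for z in (36,):
  a,b=[tool('wr8',u/2.5+100,216/2.5+60,z) for u in (355.5,432)]; print(a,b,a-b)
d=np.load('pics/wr8.npz'); D=d['depth']
for v in (214,225,240): print(v,[np.round(D[round(v/2.5+60),round(u/2.5+100)-1:round(u/2.5+100)+2],1) for u in (355.5,432)])
E
```

```text
[47.  -9.7 31.1] [47.   6.5 31.1] [  0.  -16.2   0. ]
214 [array([156.2, 156. , 154.7], dtype=float32), array([154.7,   0. , 154.9], dtype=float32)]
225 [array([153.7, 154.8, 154.5], dtype=float32), array([154.4, 155.4, 154.2], dtype=float32)]
240 [array([153. , 153.3, 154. ], dtype=float32), array([153.5, 152.7, 152.9], dtype=float32)]
```

Emit:
arm_command --steps '[{"travel":[0,0,-2],"twist":0},{"travel":[0,0,-6],"twist":0},{"travel":[0,0,-12],"twist":0},{"travel":[0,0,-20],"twist":0},{"travel":[0,0,-30],"twist":0},{"travel":[0,0,-42],"twist":0},{"travel":[0,0,-54],"twist":0},{"travel":[0,0,-64],"twist":0},{"travel":[0,0,-70],"twist":0},{"travel":[0,0,-72],"twist":0}]'

```text
clock: 19.35
position: [521.1, -318.9, 139.3]
eef_rot: [[0.973, -0.231, 0.005], [-0.231, -0.973, -0.001], [0.005, -0.001, -1.0]]
ft_force: [-0.5, -0.1, -0.7]
finger_gap: 24.8
```

Emit:
arm_command --steps '[{"travel":[-3,-12,0],"twist":-0.01},{"travel":[-10,-40,0],"twist":-0.03},{"travel":[-19,-78,0],"twist":-0.05},{"travel":[-29,-118,0],"twist":-0.08},{"travel":[-39,-158,0],"twist":-0.11},{"travel":[-49,-198,5],"twist":-0.14},{"travel":[-59,-236,15],"twist":-0.16},{"travel":[-68,-270,25],"twist":-0.175},{"travel":[-74,-295,35],"twist":-0.185},{"travel":[-76.5,-305,42],"twist":-0.185}]'

```text
clock: 20.6
position: [516.7, -2.3, 96.4]
eef_rot: [[0.999, -0.045, 0.004], [-0.045, -0.999, 0.0], [0.004, -0.0, -1.0]]
ft_force: [0.3, -0.0, -0.9]
finger_gap: 24.3
```

Emit:
arm_command --steps '[{"travel":[0,0,2],"twist":0},{"travel":[0,0,5],"twist":0},{"travel":[0,0,8],"twist":0},{"travel":[0,0,12],"twist":0},{"travel":[0,0,15],"twist":0},{"travel":[0,0,18],"twist":0},{"travel":[0,0,20],"twist":0},{"travel":[0,0,20],"twist":0},{"travel":[0,0,20],"twist":0},{"travel":[0,0,20],"twist":0}]'

```text
clock: 21.85
position: [516.8, -2.3, 76.5]
eef_rot: [[0.999, -0.045, 0.004], [-0.045, -0.999, 0.0], [0.004, -0.0, -1.0]]
ft_force: [-0.0, 0.1, -0.4]
finger_gap: 24.4
```

```bash
python3 - <<'E'
from h import *
d=snap('wrist','wr9'); s=read_state(); print(s['position'],s['finger_gap'],s['eef_rot'][0],s['clock'])
im=cv2.cvtColor(d['frame'],cv2.COLOR_RGB2BGR); cv2.imwrite('pics/wr9b.png',cv2.resize(im[90:234,160:352],(800,600),interpolation=cv2.INTER_CUBIC))
E
```

```text
[516.81908564  -2.27613392  76.52859925] 24.53361598791897 [ 0.9989967  -0.04459383  0.00412122] 21.9
```

View pics/wr9b.png

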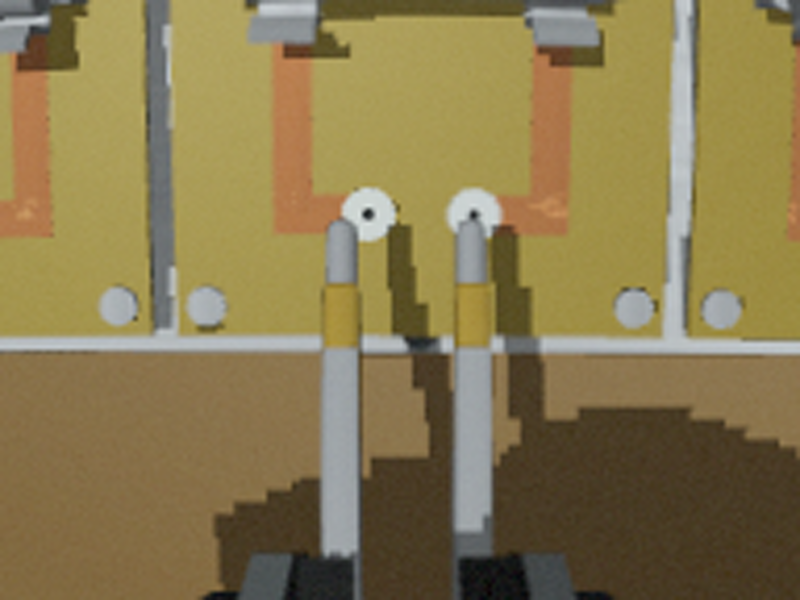

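Pads are at (368,214) and (473,214), tip ends at (341,233) and (471,233). The tips need to shift slightly to the right of the image.

```bash
python3 - <<'E'
from h import *
f=lambda u,v,z:tool('wr9',u/4.1667+160,v/4.1667+90,z)
d=np.load('pics/wr9.npz'); D=d['depth']; K=d['K'];H=d['hand_eye']
def dp(u,v):
    px,py=u/4.1667+160,v/4.1667+90; z=np.median(D[round(py)-1:round(py)+2,round(px)-1:round(px)+2]); q=np.array([px-K[0,2],py-K[1,2]])/K[0,0]; th=np.hypot(*q); r=np.array([*(q/th*np.sin(th)),np.cos(th)])
    return np.round(H[:3,:3]@(r/r[2]*z)+H[:3,3],1)
print('tip depth',dp(341,238),dp(471,238),'arm',dp(341,330),dp(471,330),dp(341,420),'board',dp(420,214),dp(430,250))
p=f(368,214,15),f(473,214,15); t=f(341,233,d['pos'][2]-31),f(471,233,d['pos'][2]-31)
print(p,t,t[1]-t[0],(p[0]+p[1])/2-(t[0]+t[1])/2); print(wr('wr9',368/4.1667+160,214/4.1667+90,15),wr('wr9',473/4.1667+160,214/4.1667+90,15))
v=p[1]-p[0]; print(np.degrees(np.arctan2(v[0],v[1])))
E
```

```text
tip depth [47.2 -9.8 29.6] [47.2  6.6 29.6] arm [37.2 -9.4 20.7] [37.2  6.2 20.6] [28.  -9.2 13.7] board [46.3  0.5 61.9] [40.8  2.  62.1]
(array([46.4, -7.4, 61.7]), array([46.4,  8.5, 61.7])) (array([47.6, -9.8, 31.2]), array([47.6,  6.7, 31.2])) [ 0.  16.5  0. ] [-1.2  2.1 30.5]
[563.7   3.   15. ] [563.  -12.9  15. ]
0.0
```

Emit:
arm_command --steps '[{"travel":[-1,2,3],"twist":0},{"travel":[-1,2.1,7],"twist":0},{"travel":[-1,2.1,11],"twist":0},{"travel":[-1,2.1,15],"twist":0},{"travel":[-1,2.1,18],"twist":0},{"travel":[-1,2.1,21],"twist":0},{"travel":[-1,2.1,23],"twist":0},{"travel":[-1,2.1,24.5],"twist":0},{"travel":[-1,2.1,25],"twist":0},{"travel":[-1,2.1,25],"twist":0}]'

```text
clock: 23.15
position: [515.8, -4.4, 51.6]
eef_rot: [[0.999, -0.045, 0.004], [-0.045, -0.999, 0.0], [0.004, -0.0, -1.0]]
ft_force: [0.3, 0.5, -1.4]
finger_gap: 24.2
```

Emit:
arm_command --steps '[{"travel":[0,0,0.3],"twist":0},{"travel":[0,0,0.6],"twist":0},{"travel":[0,0,0.9],"twist":0},{"travel":[0,0,1.2],"twist":0},{"travel":[0,0,1.5],"twist":0},{"travel":[0,0,1.7],"twist":0},{"travel":[0,0,1.9],"twist":0},{"travel":[0,0,2.0],"twist":0},{"travel":[0,0,2.0],"twist":0},{"travel":[0,0,2.0],"twist":0}]'

```text
clock: 24.4
position: [515.8, -4.3, 49.5]
eef_rot: [[0.999, -0.045, 0.004], [-0.045, -0.999, 0.0], [0.004, -0.0, -1.0]]
ft_force: [-0.2, 0.9, -1.0]
finger_gap: 24.1
```

Emit:
arm_command --steps '[{"travel":[0,0,0.2],"twist":0},{"travel":[0,0,0.4],"twist":0},{"travel":[0,0,0.6],"twist":0},{"travel":[0,0,0.8],"twist":0},{"travel":[0,0,1.0],"twist":0},{"travel":[0,0,1.0],"twist":0},{"travel":[0,0,1.0],"twist":0},{"travel":[0,0,1.0],"twist":0},{"travel":[0,0,1.0],"twist":0},{"travel":[0,0,1.0],"twist":0}]'

```text
clock: 25.65
position: [515.8, -4.3, 48.5]
eef_rot: [[0.999, -0.045, 0.004], [-0.045, -0.999, 0.0], [0.004, -0.0, -1.0]]
ft_force: [0.0, -0.4, -0.1]
finger_gap: 24.2
```

```bash
python3 - <<'E'
from h import *
F=[]
for i in range(6):
    d=snap('wrist','wr10'); s=read_state(); F.append(s['ft_force'])
print(np.round(F,1),s['position'])
im=cv2.cvtColor(d['frame'],cv2.COLOR_RGB2BGR); cv2.imwrite('pics/wr10b.png',cv2.resize(im[90:234,160:352],(800,600),interpolation=cv2.INTER_CUBIC))
E
```

```text
[[ 0.2  0.  -0.7]
 [-0.8 -0.8 -0.7]
 [-0.3  0.1  0.4]
 [ 0.2 -0.  -0.2]
 [ 0.6  1.1 -1.5]
 [-0.3 -0.1 -0.3]] [515.85243759  -4.35777827  48.54672304]
```

Noise is about 0.6 N and there's no clear contact yet. I'll go down another 0.8 mm.

Emit:
arm_command --steps '[{"travel":[0,0,0.2],"twist":0},{"travel":[0,0,0.4],"twist":0},{"travel":[0,0,0.6],"twist":0},{"travel":[0,0,0.8],"twist":0},{"travel":[0,0,0.8],"twist":0},{"travel":[0,0,0.8],"twist":0},{"travel":[0,0,0.8],"twist":0},{"travel":[0,0,0.8],"twist":0},{"travel":[0,0,0.8],"twist":0},{"travel":[0,0,0.8],"twist":0}]'

```text
clock: 27.2
position: [515.9, -4.3, 47.8]
eef_rot: [[0.999, -0.045, 0.004], [-0.045, -0.999, 0.0], [0.004, -0.0, -1.0]]
ft_force: [-0.7, 0.0, 0.7]
finger_gap: 24.0
```

```bash
cat > ft.py <<'E'
from h import *
F=[]
for i in range(6):
    d=snap('wrist','wrL'); s=read_state(); F.append(np.r_[s['ft_force'],s['torque']])
print(np.round(np.mean(F,0),2),s['position'],s['clock'])
E
python3 ft.py
```

```text
[-0.38  0.04  0.81  0.02  0.12  0.01] [515.87005874  -4.36294991  47.76036998] 27.5
```

Emit:
arm_command --steps '[{"travel":[0,0,0.2],"twist":0},{"travel":[0,0,0.4],"twist":0},{"travel":[0,0,0.4],"twist":0},{"travel":[0,0,0.4],"twist":0},{"travel":[0,0,0.4],"twist":0},{"travel":[0,0,0.4],"twist":0},{"travel":[0,0,0.4],"twist":0},{"travel":[0,0,0.4],"twist":0},{"travel":[0,0,0.4],"twist":0},{"travel":[0,0,0.4],"twist":0}]'

```text
clock: 28.75
position: [515.9, -4.4, 47.4]
eef_rot: [[0.999, -0.045, 0.004], [-0.045, -0.999, 0.0], [0.004, -0.0, -1.0]]
ft_force: [-0.5, 1.0, 0.8]
finger_gap: 24.3
```

```bash
python3 ft.py; python3 - <<'E'
from h import *
d=np.load('pics/wrL.npz'); im=cv2.cvtColor(d['frame'],cv2.COLOR_RGB2BGR); cv2.imwrite('pics/wrLb.png',cv2.resize(im[70:214,160:352],(800,600),interpolation=cv2.INTER_CUBIC))
E
```

```text
[-0.64  0.2   0.81 -0.01  0.12  0.01] [515.88254417  -4.33423393  47.35720885] 29.05
```

View pics/wrLb.png

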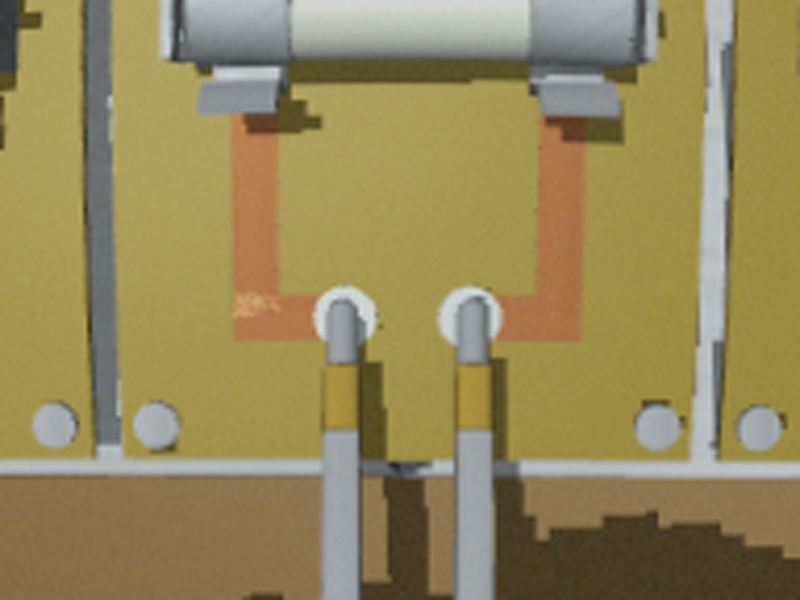

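The tips sit at (342,315) and (472,315), over pads centred at (345,317) and (470,317). That is within 1 mm, with light contact of about 1.3 N. Next I hold for more than 3 s.

Emit:
arm_command --steps '[{"travel":[0,0,0.2],"twist":0},{"travel":[0,0,0.2],"twist":0},{"travel":[0,0,0.2],"twist":0},{"travel":[0,0,0.2],"twist":0},{"travel":[0,0,0.2],"twist":0},{"travel":[0,0,0.2],"twist":0},{"travel":[0,0,0.2],"twist":0},{"travel":[0,0,0.2],"twist":0},{"travel":[0,0,0.2],"twist":0},{"travel":[0,0,0.2],"twist":0}]'

```text
clock: 30.3
position: [515.9, -4.3, 47.2]
eef_rot: [[0.999, -0.045, 0.004], [-0.045, -0.999, 0.0], [0.004, -0.0, -1.0]]
ft_force: [-0.2, 0.8, 0.5]
finger_gap: 24.3
```

Emit:
arm_command --steps '[{"travel":[0,0,0.1],"twist":0},{"travel":[0,0,0.1],"twist":0},{"travel":[0,0,0.1],"twist":0},{"travel":[0,0,0.1],"twist":0},{"travel":[0,0,0.1],"twist":0},{"travel":[0,0,0.1],"twist":0},{"travel":[0,0,0.1],"twist":0},{"travel":[0,0,0.1],"twist":0},{"travel":[0,0,0.1],"twist":0},{"travel":[0,0,0.1],"twist":0}]'

```text
clock: 31.55
position: [515.9, -4.3, 47.0]
eef_rot: [[0.999, -0.045, 0.004], [-0.045, -0.999, 0.0], [0.004, -0.0, -1.0]]
ft_force: [-0.4, 0.1, 0.7]
finger_gap: 24.3
```

Emit:
arm_command --steps '[{"travel":[0,0,0.1],"twist":0},{"travel":[0,0,0.1],"twist":0},{"travel":[0,0,0.1],"twist":0},{"travel":[0,0,0.1],"twist":0},{"travel":[0,0,0.1],"twist":0},{"travel":[0,0,0.1],"twist":0},{"travel":[0,0,0.1],"twist":0},{"travel":[0,0,0.1],"twist":0},{"travel":[0,0,0.1],"twist":0},{"travel":[0,0,0.1],"twist":0}]'

```text
clock: 32.8
position: [515.9, -4.4, 47.0]
eef_rot: [[0.999, -0.045, 0.004], [-0.045, -0.999, 0.0], [0.004, -0.0, -1.0]]
ft_force: [-0.2, 0.3, 1.4]
finger_gap: 24.2
```

Emit:
arm_command --steps '[{"travel":[0,0,0.1],"twist":0},{"travel":[0,0,0.1],"twist":0},{"travel":[0,0,0.1],"twist":0},{"travel":[0,0,0.1],"twist":0},{"travel":[0,0,0.1],"twist":0},{"travel":[0,0,0.1],"twist":0},{"travel":[0,0,0.1],"twist":0},{"travel":[0,0,0.1],"twist":0},{"travel":[0,0,0.1],"twist":0},{"travel":[0,0,0.1],"twist":0}]'

```text
clock: 34.05
position: [515.9, -4.3, 46.8]
eef_rot: [[0.999, -0.045, 0.004], [-0.045, -0.999, 0.0], [0.004, -0.0, -1.0]]
ft_force: [-1.2, -0.3, 1.2]
finger_gap: 24.2
```

```bash
python3 ft.py; python3 - <<'E'
from h import *
d=np.load('pics/wrL.npz'); im=cv2.cvtColor(d['frame'],cv2.COLOR_RGB2BGR); cv2.imwrite('pics/wrMb.png',cv2.resize(im[70:214,160:352],(800,600),interpolation=cv2.INTER_CUBIC))
E
```

```text
[-0.68  0.32  0.47 -0.01  0.09 -0.  ] [515.92657402  -4.33026646  46.85561214] 34.35
```

View pics/wrMb.png

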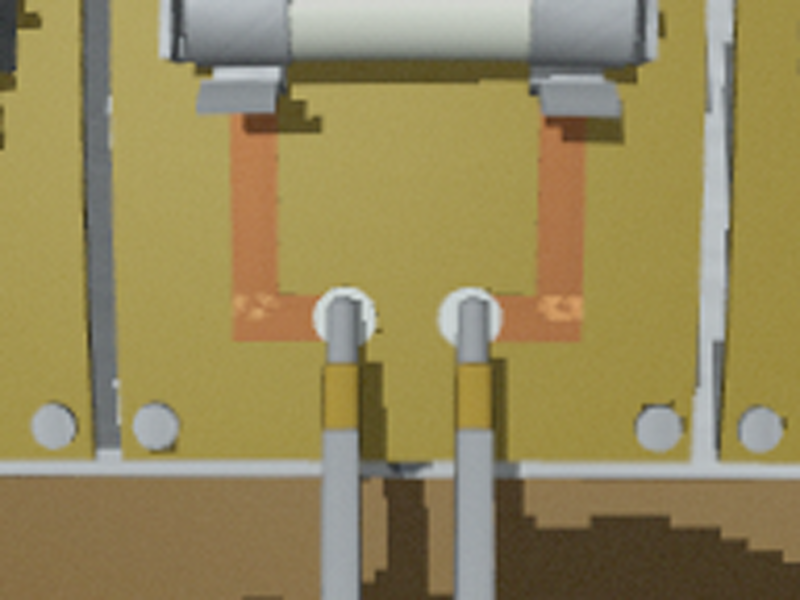

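The tips are still centred, (342,313) and (472,313), and the force is steady. Handing in.

```bash
python3 -c "
from cell import *
print(finish_job())"
```

```text
the job is handed in; nothing more can be done
None
```

The spare fuse is in the clips of the empty middle module and let go. The tweezers were still held with one tip on each of that module's test pads when I handed the job in at 34.4 s. No verdict was reported.

- **Fuse:** it bottomed in the clips at 12.8 N. Afterwards the wrist camera put it straight in the clips, within about 1 mm of the seat. Its height was judged only from that contact and the arm's height.
- **Tweezers:** my last picture shows both tips within about 1 mm of the pad middles. Tip spacing was about 16.5 mm, with the finger gap steady at 24.2–24.3 mm.
- **Contact:** averaged wrist force rose from about −0.5 N in free air to +0.5 to +0.8 N on the pads, so roughly 1 N of contact, held for over 6 s. Single readings scatter by about ±0.6 N, so contact is clear only in the averages.
- **Disagreement:** the arm crept down about 0.9 mm during the hold without the force rising, so the tweezers probably slipped or tilted slightly in the fingers. The tips stayed on the pads.
- **Not checked:** I did not re-measure the good fuses, the small fuse or the other bench items at the end. No contact with them showed in the forces or pictures.

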